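Put the paste spreader away in its storage block

TASK

On the paper-repair table, take the green-handled paste spreader out of its white drying rest and slide its blade edgewise into the slot of the green-topped wooden block, keeping hold of it until the blade is down at the bottom of the slot, then let go so that it stands there handle up. Leave the orange-handled spreader in its rest.

Things in the scene. Friction and masses are not known exactly. Their poses are not given: they have to be found in the camera images.
- green_spreader_handle (a point): Centre of the green handle (70 mm along y, 20 thick along x, 50 tall) of a paste spreader, z up. Below it a flat white plastic blade, 70 wide, 5 thick; its lower edge is 90 mm under this point. About 120 g. Stands blade down, loose (may lean a few degrees about y), in a fixed white rest (60 x 110 mm, 40 tall, slot 34 deep); the handle is clear above the rest.
- green_block_slot (a point): Centre of the slot's floor in a fixed wooden block with green upper half: 70 mm (x) x 130 (y), 60 tall. Floor 8 mm above the table, 52 below the block's top. Slot along y, 95 mm long; 12 wide (x) in its lower 28 mm, flaring to 28 wide at the top. z up. Empty at the start.
- orange_spreader_handle (a point): Centre of the orange handle (70 mm along y, 20 thick along x, 50 tall) of a paste spreader, z up. Below it a flat dark steel blade, 70 wide, 5 thick; its lower edge is 90 mm under this point. About 120 g. Stands blade down, loose (may lean a few degrees about y), in a fixed white rest (60 x 110 mm, 40 tall, slot 34 deep); the handle is clear above the rest.
- orange_block_slot (a point): Centre of the slot's floor in a fixed wooden block with orange upper half: 70 mm (x) x 130 (y), 60 tall. Floor 8 mm above the table, 52 below the block's top. Slot along y, 95 mm long; 12 wide (x) in its lower 28 mm, flaring to 28 wide at the top. z up. Empty at the start.

How it is judged:
On the way:
1. the green spreader's blade is within 15 mm of the bottom of the green block's slot while the fingers still hold it (x of green_spreader_handle in the frame of green_block_slot between -0.03 and 0.03 m and y of green_spreader_handle in the frame of green_block_slot between -0.03 and 0.03 m and z of green_spreader_handle in the frame of green_block_slot between 0.07 and 0.105 m and contact force between the fingers and green_spreader above 1 N), for 0.1 s.
At the end, for the whole second after the job is handed in: Green spreader at rest, let go, in the green block's slot: handle centre within 30 mm of the slot's centre in its x and y, blade edge within 8 mm of the floor, within 15 degrees of upright and of the slot's line. Orange spreader upright within 15 degrees and within 40 mm of its start (x of green_spreader_handle in the frame of green_block_slot between -0.03 and 0.03 m and y of green_spreader_handle in the frame of green_block_slot between -0.03 and 0.03 m and z of green_spreader_handle in the frame of green_block_slot between 0.07 and 0.098 m and angle between each of green_spreader_handle, orange_spreader_handle's own z axis and vertical below 0.26 rad and angle between the y axis of green_spreader_handle and the y axis of green_block_slot, either way round below 0.26 rad and linear speed of green_spreader below 0.03 m/s and distance of orange_spreader_handle from where it was at the start of the episode below 0.04 m); the robot touches nothing.
It fails at once if the orange spreader is taken out of or knocked from its rest (moved 40 mm) (distance of orange_spreader_handle from where it was at the start of the episode above 0.04 m).
It also fails if it takes over 40 s, if anything falls off the work surface, if the arm or the gripper's body presses on something with over 40 N, if the wrist force passes 120 N, or if a joint passes its speed limit or range.

ROBOT

A 6-joint arm with a two-finger parallel gripper is mounted at the origin on the work surface. World frame = base frame: x ahead of the robot, y to its left, z up, the work surface at z = 0. Lengths are in m, angles in rad, forces in N, time in s.
With the tool pointing down it reaches from about 0.425 to 0.95 m from the base axis. Payload 3.5 kg.
Tool frame: the origin (TCP) lies midway between the tips of the shut fingers; the grasp point (between the pads) lies 19 mm behind it (ctrl.grip_point_offset is the distance from the TCP to the grasp point, in m); z points along the fingers, y is the line along which they close (so a half turn about z gives the same grasp; the last joint's range is limited). The gripper opens to 85 mm and grips with 20 to 120 N. Pads are 22 mm wide; open, the fingers measure 114 mm over their backs; the gripper's body (76 mm by 85 mm) begins 54 mm behind the grasp point. The pads swing forward as they close: fully open they stand 13 mm farther back than shut.
Start: joints at [1.129, 0.286, 1.577, -0, 1.279, -0.15], TCP at [0.194, 0.646, 0.231] pointing down, gripper open.
Joint ranges: [-2.77, 2.77], [-0.9, 2.22], [0.21, 2.48], [-1.53, 4.67], [0.24, 2.81], [-2.84, 2.84]. Speed limits (rad/s): [2.79, 2.79, 3.14, 3.14, 3.14, 3.14].

INTERFACE

Orientations are given as [roll, pitch, yaw] about the fixed x, y, z axes, in that order (R = Rz(yaw) Ry(pitch) Rx(roll)).
In Python, from bench import ctrl gives the robot as it stands.
- The arm moves only by the tool servo_tool, never from a script. Its argument "deltas" is a list that holds one entry, the list of rows, each a list of 7 numbers: the opening in per cent of the stroke, from 0 (shut) to 100 (fully open), then the shift along the tool's x, y, z in cm, then the turn, a rotation vector about the tool's x, y, z in units of 6 degrees (1.0 is 6 degrees). In form: [[[gripper, dx, dy, dz, wx, wy, wz], ...]]. A call has 1 to 10 rows; each row is the pose to reach, as a shift and turn from the pose commanded when the call began, along the tool's axes at that moment; what a row does not reach only later rows make up. A row lasts 1/8 s, in which the tool goes at most 62.5 mm and 10.7 degrees, less where a joint would pass 70% of its speed; a pose out of reach is approached as far as the arm can. A call with a gripper value outside its range is refused whole. The fingers move at their own pace and stop on an object; "newtons" is the grip in N (left out, the last holds). Time passes only in rows, so rows that repeat a pose let the fingers close. It gives the time, the measured TCP pose, the force, the opening and the grip force at its end, in the units of the state.
- ctrl.read_state(): the state, without advancing time (a new reading comes with each control period).
- ctrl.read_camera(name): name is "side" or "top"; returns a dict with "image" (480x640x3 uint8, red, green, blue), "z_map" (480x640 float32, m along the optical axis (not along the pixel's ray), 0 where there is no reading), "fx", "fy", "cx", "cy" (pixels), "camera_from_world" (4x4, takes a point from world to camera coordinates). Camera axes: x right, y up, looking along -z (the intrinsics and any distortion apply to the point x, -y, -z); pixel columns grow to the right and rows downward; lengths in m; the calibration is good to about 2 mm. A picture is of the moment at which its call begins.
- ctrl.finish_job(): hands the job in; it is judged then, once.
The state is a dict: "t": time; "qpos": joint angles; "joint_vel": joint speeds; "tau": joint torques, N m; "eef_pos": TCP position; "tcp_rot": TCP orientation; "force": force on the tool from outside, world axes, zero at the start; "ft_torque": the same for the moment, N m; "gripper_width": finger opening in m; "grip_force": force on a finger pad.
Only numpy, scipy, OpenCV 4.12 (cv2) and the standard library are available. Lean on these libraries where they do the work, as an engineer would, in place of code of your own. Each camera call takes 0.05 s, during which the arm holds its last target. There are 200 camera calls.

## Working session

There is one attempt and no reset: what is moved stays moved. The work goes in short steps, Python scripts to look and compute and a tool call to move; the robot and the scene stay as the last step left them, time stands still between calls to the robot, and variables do not carry over. Pictures are saved under pics/ and viewed, at most 10 in all, crops included, and the job is handed in when it is done.

Besides the shell and the picture viewer there is one more tool, called after "Emit:" as name([rows], argument=value, ...), one row to a line, values as JSON. servo_tool: Moves the arm, as the interface text tells. Its arguments: {"type":"object","properties":{"deltas":{"type":"array"},"newtons":{"type":"number"}},"required":["deltas"]}

```bash
mkdir -p pics
cat > h.py <<'E'
import numpy as np, cv2
from bench import ctrl
def cloud(c):
    z=c["z_map"]; v,u=np.mgrid[:480,:640]
    P=np.stack([(u-c["cx"])/c["fx"]*z, -(v-c["cy"])/c["fy"]*z, -z, np.ones_like(z)],-1)
    W=P@np.linalg.inv(c["camera_from_world"]).T
    W[z<=0]=np.nan
    return W[...,:3]
E
python3 - <<'E'
from h import *
print(ctrl.read_state())
for n in("side","top"):
    c=ctrl.read_camera(n); cv2.imwrite(f"pics/{n}0.png",c["image"][...,::-1])
    print(n,c["fx"],c["cx"],c["cy"],[k for k in c],np.linalg.inv(c["camera_from_world"]).round(3).tolist())
    W=cloud(c); print((c["z_map"]>0).mean())
    hsv=cv2.cvtColor(c["image"],cv2.COLOR_RGB2HSV)
    for nm,lo,hi in(("green",(40,80,40),(90,255,255)),("orange",(5,130,80),(20,255,255))):
        m=cv2.inRange(hsv,lo,hi); k,l,s,ce=cv2.connectedComponentsWithStats(m)
        for i in range(1,k):
            if s[i,4]>150:
                p=W[l==i]; p=p[~np.isnan(p[:,0])]
                print(nm,s[i],ce[i].round(),len(p) and np.percentile(p,[3,50,97],axis=0).round(3).tolist())
E
```

```text
{'t': 0.0, 'qpos': array([ 1.12903104e+00,  2.87210458e-01,  1.57818034e+00, -1.00299109e-05,
        1.27858597e+00, -1.50004430e-01]), 'joint_vel': array([-4.40536021e-05, -5.54731325e-04, -3.35280876e-04, -4.54696338e-04,
        1.63055536e-03,  2.60629598e-04]), 'tau': array([ 5.07857603e-04, -4.05966103e+01, -2.92635280e+01, -9.47395438e-05,
        5.76620630e-03,  6.82795132e-06]), 'eef_pos': array([0.19384972, 0.64588119, 0.2299155 ]), 'tcp_rot': array([-3.13923388e+00, -3.46797064e-04,  2.84983428e+00]), 'force': array([-0.04358564,  0.18799038,  0.40913762]), 'ft_torque': array([ 0.02314003, -0.06683792,  0.01961372]), 'grip_force': 0.0, 'gripper_width': 0.08559237602289975}
side 514.2197661651262 312.9095185804859 239.56588076381686 ['image', 'z_map', 'fx', 'fy', 'cx', 'cy', 'camera_from_world'] [[0.844, 0.33, -0.423, 0.143], [-0.536, 0.538, -0.65, -0.608], [0.012, 0.776, 0.631, 0.683], [0.0, 0.0, 0.0, 1.0]]
0.996083984375
green [203 145  27  30 518] [217. 159.] [[0.488, 0.312, 0.077], [0.5, 0.335, 0.105], [0.519, 0.38, 0.121]]
green [ 436  226   81   59 3605] [475. 254.]
[... 780 characters left out ...]
9959342447916667
green [ 367   38   82   82 5228] [407.  78.] [[0.753, -0.214, 0.003], [0.825, -0.155, 0.025], [0.877, -0.086, 0.061]]
green [ 354  210   81   59 2562] [394. 239.] [[0.479, -0.18, 0.04], [0.521, -0.119, 0.06], [0.561, -0.056, 0.063]]
green [100 240  49  20 594] [123. 250.] [[0.491, 0.312, 0.09], [0.504, 0.342, 0.12], [0.517, 0.377, 0.123]]
orange [475  85  34  34 710] [492. 101.] [[0.75, -0.333, 0.019], [0.772, -0.304, 0.034], [0.799, -0.284, 0.064]]
orange [ 467  229   83   46 2912] [508. 252.] [[0.461, -0.383, 0.009], [0.495, -0.321, 0.059], [0.529, -0.258, 0.063]]
orange [238 271  42  22 468] [259. 281.] [[0.435, 0.085, 0.117], [0.449, 0.115, 0.121], [0.462, 0.146, 0.123]]
```

View pics/side0.png

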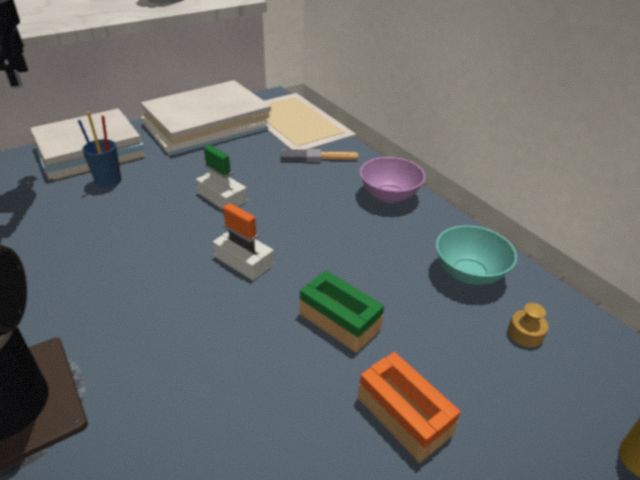

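View pics/top0.png

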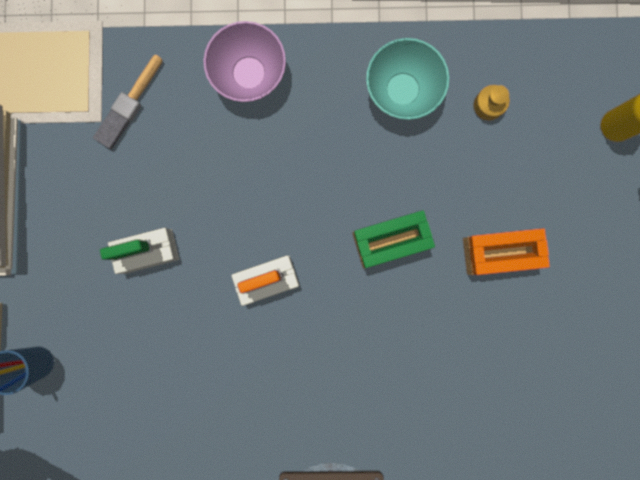

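The side view shows the green handle at about (217,159), the orange one at (239,220), the green block at (341,302) and the orange block at (409,400). The top view has the green handle at (123,250), leaning over its rest, and the green block at (394,239). Next I'll measure the axes and the lean.

```bash
cat >> h.py <<'E'
def rect(P):
    (c,s,a)=cv2.minAreaRect(P[:,:2].astype(np.float32)*1000)
    if s[0]<s[1]: a+=90; s=s[::-1]
    return np.round(np.array(c)/1000,4),np.round(s,1),round(a%180,1),P[:,2].mean().round(4)
def masks(n):
    c=ctrl.read_camera(n); W=cloud(c)
    m=cv2.inRange(cv2.cvtColor(c["image"],cv2.COLOR_RGB2HSV),(40,80,40),(90,255,255))>0
    ok=m&(W[...,0]<0.65)&(W[...,0]>.3)
    return c,W,ok
E
python3 - <<'E'
from h import *
for n in("side","top"):
    c,W,ok=masks(n)
    h=W[ok&(W[...,1]>.2)]; b=W[ok&(W[...,1]<0)]
    print(n,"htop",rect(h[h[:,2]>.115]),"zmax",np.percentile(h[:,2],[1,50,95]).round(4))
    print(" block",rect(b[(b[:,2]>.056)]),np.percentile(b[:,2],95).round(4))
    # handle cross-section vs height, along perpendicular axis
    a=np.radians(rect(h[h[:,2]>.115])[2]); nx=np.array([-np.sin(a),np.cos(a)])
    for z0 in np.arange(.07,.13,.01):
        q=h[(abs(h[:,2]-z0)<.005)]
        if len(q)>8: print(round(z0,3),len(q),np.percentile(q[:,:2]@nx,[3,50,97]).round(4))
    # rest
    g=cv2.cvtColor(c["image"],cv2.COLOR_RGB2HSV); w=(g[...,1]<60)&(g[...,2]>130)&(abs(W[...,0]-.5)<.08)&(abs(W[...,1]-.33)<.1)&(W[...,2]>.034)&(W[...,2]<.046)
    print(" rest",w.sum(),rect(W[w]))
E
```

```text
side htop (array([0.5037, 0.3464]), array([71.9, 22.1]), 104.6, np.float64(0.1184)) zmax [-0.0022  0.1041  0.1199]
 block (array([ 0.5182, -0.1186]), array([131.5,  72.5]), 105.8, np.float64(0.0584)) 0.0599
0.08 69 [-0.5804 -0.5661 -0.5643]
0.09 92 [-0.5822 -0.566  -0.5636]
0.1 93 [-0.5799 -0.5663 -0.5639]
0.11 91 [-0.5816 -0.5663 -0.5639]
0.12 161 [-0.5827 -0.5727 -0.5645]
 rest 308 (array([0.5051, 0.3431]), array([113.7,  61.7]), 103.5, np.float64(0.0382))
top htop (array([0.505 , 0.3457]), array([69.4, 20.3]), 102.9, np.float64(0.1201)) zmax [0.0866 0.1196 0.1223]
 block (array([ 0.5208, -0.1192]), array([130.5,  70. ]), 105.9, np.float64(0.0599)) 0.0625
0.09 31 [-0.5733 -0.5608 -0.5596]
0.1 42 [-0.5736 -0.5603 -0.5594]
0.11 42 [-0.5733 -0.5603 -0.5595]
0.12 469 [-0.5776 -0.5687 -0.5601]
 rest 967 (array([0.5062, 0.3425]), array([110.2,  60.3]), 104.0, np.float64(0.0396))
```

```bash
cat >> h.py <<'E'
from scipy.spatial.transform import Rotation as Ro
def go(p,yawdeg):
    s=ctrl.read_state(); R=Ro.from_euler("xyz",s["tcp_rot"])
    d=R.inv().apply(np.array(p)-s["eef_pos"])*100
    w=(R.inv()*Ro.from_euler("xyz",[180,0,yawdeg],degrees=True)).as_rotvec(degrees=True)/6
    print("row",d.round(2),w.round(2))
E
python3 - <<'E'
from h import *
go([.5045,.346,.20],103.8)
c=ctrl.read_camera("top");W=cloud(c);m=(abs(W[...,0]-.2)<.1)&(abs(W[...,1]-.55)<.09); print(np.nanmax(W[m][:,2]))
E
```

```text
row [-38.37 -19.8    3.06] [-0.01  0.01  9.91]
0.12930704392789671
```

Emit:
servo_tool([
  [[60,-6,-3,-1,0,0,1.5],[60,-38.4,-19.8,0,0,0,9.9],[60,-38.4,-19.8,0,0,0,9.9],[60,-38.4,-19.8,1,0,0,9.9],[60,-38.4,-19.8,2,0,0,9.9],[60,-38.4,-19.8,3,0,0,9.9],[60,-38.4,-19.8,3,0,0,9.9],[60,-38.4,-19.8,3,0,0,9.9],[60,-38.4,-19.8,3,0,0,9.9],[60,-38.4,-19.8,3,0,0,9.9]],
])

```text
t: 1.5
eef_pos: [0.5041, 0.3475, 0.2018]
tcp_rot: [3.141, -0.0, 1.815]
force: [-1.1, 1.0, 0.9]
gripper_width: 0.0513
grip_force: 0.0
```

Run:
```python
from h import *
go([.5045,.346,.079],103.8)
c,W,ok=masks("side");h=W[ok&(W[...,1]>.2)];print(rect(h[h[:,2]>.112]))
cv2.imwrite("pics/s1.png",cv2.resize(c["image"][60:260,100:360,::-1],None,fx=3,fy=3))
```

```text
row [-1.600e-01 -1.000e-02  1.228e+01] [ 0.   -0.    0.03]
(array([0.5025, 0.3464]), array([71.8, 21.5]), 101.8, np.float64(0.1178))
```

View pics/s1.png

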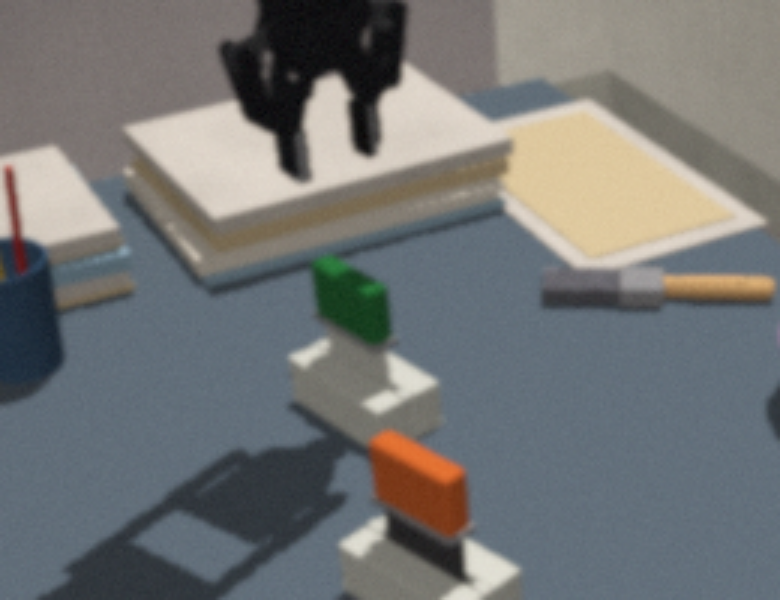

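The crop shows the open fingers at about (290,160) and (370,140), above the green handle at (350,300) and straddling its thin side. I'll descend and grip.

Emit:
servo_tool([
  [[60,-0.1,0,4,0,0,0],[60,-0.1,0,8,0,0,0],[60,-0.1,0,11,0,0,0],[60,-0.1,0,12.3,0,0,0],[60,-0.1,0,12.3,0,0,0],[60,-0.1,0,12.3,0,0,0],[0,-0.1,0,12.3,0,0,0],[0,-0.1,0,12.3,0,0,0],[0,-0.1,0,12.3,0,0,0],[0,-0.1,0,12.3,0,0,0]],
], newtons=50)

```text
t: 2.8
eef_pos: [0.5061, 0.3458, 0.0797]
tcp_rot: [3.139, -0.0, 1.813]
force: [0.1, 0.1, 5.5]
gripper_width: 0.0195
grip_force: 49.6
```

Emit:
servo_tool([
  [[0,0,0,-1,0,0,0],[0,0,0,-3,0,0,0],[0,0,0,-6,0,0,0],[0,0,0,-10,0,0,0],[0,0,0,-12,0,0,0],[0,0,0,-12,0,0,0],[0,0,0,-12,0,0,0]],
])

```text
t: 3.68
eef_pos: [0.5041, 0.3449, 0.1965]
tcp_rot: [-3.138, 0.001, 1.813]
force: [0.4, 0.5, -1.2]
gripper_width: 0.0196
grip_force: 50.1
```

Run:
```python
from h import *
s=ctrl.read_state();print(s["force"],s["eef_pos"],s["gripper_width"],s["grip_force"])
go([.5195,-.119,.21],105.9)
```

```text
[ 0.43329959  0.45755017 -1.20159197] [0.50405499 0.34490336 0.1964518 ] 0.019624592026665253 50.09181618690491
row [-45.41  -9.64  -1.29] [-0.03  0.01 -0.34]
```

Emit:
servo_tool([
  [[0,0,0,-3,0,0,0],[0,-5,-1,-5,0,0,-0.1],[0,-11,-2.3,-5,0,0,-0.1],[0,-17,-3.6,-5,0,0,-0.2],[0,-23,-4.9,-5,0,0,-0.3],[0,-29,-6.2,-5,0,0,-0.3],[0,-35,-7.4,-4,0,0,-0.3],[0,-41,-8.7,-2,0,0,-0.3],[0,-45.4,-9.6,-1,0,0,-0.3],[0,-45.4,-9.6,-1,0,0,-0.3]],
])

```text
t: 4.92
eef_pos: [0.519, -0.1206, 0.2048]
tcp_rot: [-3.136, -0.004, 1.84]
force: [-0.7, 0.2, -1.0]
gripper_width: 0.0196
grip_force: 50.0
```

Emit:
servo_tool([
  [[0,0,0,0,0,0,0],[0,0,0,0,0,0,0]],
])

```text
t: 5.18
eef_pos: [0.5208, -0.1171, 0.2081]
tcp_rot: [-3.141, -0.001, 1.846]
force: [0.4, -0.1, -0.8]
gripper_width: 0.0194
grip_force: 50.0
```

Run:
```python
from h import *
s=ctrl.read_state();print(s["eef_pos"],s["tcp_rot"],s["grip_force"])
for n in("side","top"):
    c,W,ok=masks(n); ok&=(W[...,1]<.05)
    h=W[ok&(W[...,2]>.1)]; b=W[ok&(W[...,2]>.05)&(W[...,2]<.07)]
    print(n,len(h),np.percentile(h,[3,50,97],axis=0).round(4).tolist(),rect(h),rect(b))
    cv2.imwrite(f"pics/{n}2.png",cv2.resize(c["image"][150:350,240:500,::-1],None,fx=3,fy=3))
```

```text
[ 0.52084337 -0.11709311  0.20806871] [-3.14119561e+00 -6.41642895e-04  1.84615578e+00] 50.04530131816864
side 669 [[0.5009, -0.1508, 0.2071], [0.5175, -0.1408, 0.2312], [0.5328, -0.0924, 0.2485]] (array([ 0.5136, -0.1247]), array([61. , 47.8]), 145.3, np.float64(0.2306)) (array([ 0.5185, -0.1188]), array([131.6,  73. ]), 106.2, np.float64(0.0573))
top 49 [[0.4707, -0.1147, 0.2606], [0.4892, -0.0504, 0.4413], [0.5124, -0.0353, 0.5193]] (array([ 0.4979, -0.0709]), array([83.1, 39.7]), 103.0, np.float64(0.4182)) (array([ 0.5154, -0.0996]), array([90.1, 69.9]), 105.8, np.float64(0.0596))
```

View pics/side2.png

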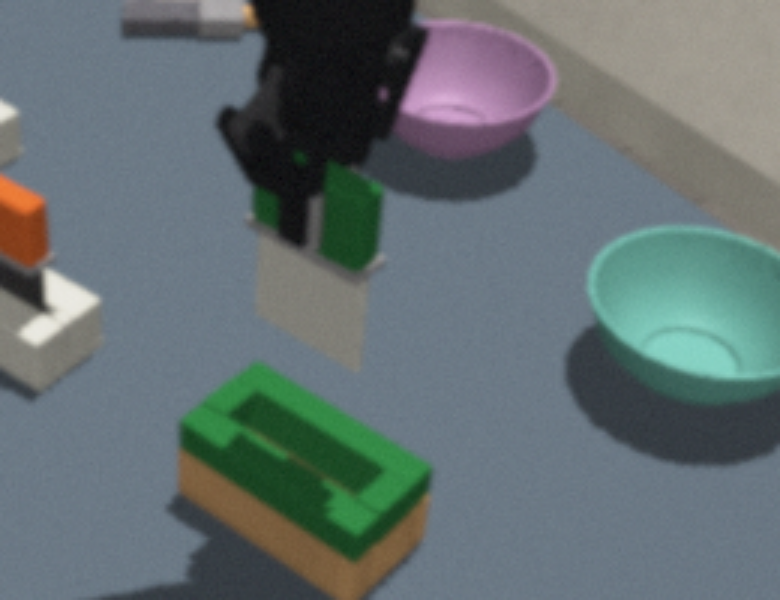

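The side crop shows the handle upright in the grip at (320,215). The blade's lower edge runs from (257,315) to (360,370), above the slot, which is centred near (305,440). I'll check the lateral offset within the same view.

Run:
```python
from h import *
c,W,ok=masks("side"); a=np.radians(15.9); n=np.array([np.cos(a),np.sin(a)]); t=np.array([-n[1],n[0]])
hsv=cv2.cvtColor(c["image"],cv2.COLOR_RGB2HSV)
o=np.array([.5185,-.1188])
def st(q,z): print(z,len(q),"n mm",np.percentile((q[:,:2]-o)@n*1000,[10,50,90]).round(1),"t mm",np.percentile((q[:,:2]-o)@t*1000,[2,98]).round(1))
near=(np.abs(W[...,:2]-o)<.07).all(-1)
for z0 in np.arange(.13,.25,.01):
    m=near&(abs(W[...,2]-z0)<.005)
    hm=m&ok
    if hm.sum()>10: st(W[hm],("handle",round(z0,3)))
    bm=m&~ok&(hsv[...,2]>110)
    if bm.sum()>10: st(W[bm],("blade",round(z0,3)))
b=ok&near&(abs(W[...,2]-.06)<.004)
st(W[b],"blocktop")
s=ctrl.read_state(); print("tcp",(s["eef_pos"][:2]-o)@n*1000,(s["eef_pos"][:2]-o)@t*1000,s["eef_pos"][2])
```

```text
('blade', np.float64(0.13)) 13 n mm [-1.4 -0.6  1.3] t mm [-31.1  32.1]
('blade', np.float64(0.14)) 179 n mm [-2.2 -1.1  0.1] t mm [-31.5  36.9]
('blade', np.float64(0.15)) 174 n mm [-2.  -1.   0.2] t mm [-31.8  36.4]
('blade', np.float64(0.16)) 178 n mm [-2.2 -1.2  0. ] t mm [-31.7  37.1]
('blade', np.float64(0.17)) 180 n mm [-2.  -1.1  0.1] t mm [-31.6  35.9]
('blade', np.float64(0.18)) 189 n mm [-2.1 -1.1  0.1] t mm [-31.7  35.2]
('blade', np.float64(0.19)) 100 n mm [-2.4 -1.1  0.4] t mm [-32.   34.6]
('blade', np.float64(0.2)) 18 n mm [-10.5   4.3  10.9] t mm [-34.4  39.5]
('handle', np.float64(0.21)) 123 n mm [-9.3 -8.1  0.2] t mm [-32.7  32.4]
('handle', np.float64(0.22)) 139 n mm [-9.6 -8.3  0.9] t mm [-32.2  33.4]
('handle', np.float64(0.23)) 112 n mm [-9.9 -8.4  3.4] t mm [-32.4   8.8]
('handle', np.float64(0.24)) 105 n mm [-9.7 -7.8  3.7] t mm [-32.2 -10.4]
blocktop 1681 n mm [-31.   -4.1  28.9] t mm [-63.3  62. ]
tcp 2.898707539239808 0.7103140079777486 0.20862272933691883
```

Emit:
servo_tool([
  [[0,-0.15,-0.15,2,0,0,0],[0,-0.15,-0.15,5,0,0,0],[0,-0.15,-0.15,7,0,0,0],[0,-0.15,-0.15,9,0,0,0],[0,-0.15,-0.15,10,0,0,0],[0,-0.15,-0.15,11,0,0,0],[0,-0.15,-0.15,11.8,0,0,0],[0,-0.15,-0.15,11.8,0,0,0],[0,-0.15,-0.15,11.8,0,0,0]],
])

```text
t: 6.45
eef_pos: [0.5203, -0.1204, 0.0908]
tcp_rot: [3.141, 0.001, 1.845]
force: [0.0, -0.0, -1.2]
gripper_width: 0.019
grip_force: 50.1
```

No contact so far, with about 9 mm left to go.

Emit:
servo_tool([
  [[0,0,0,0.4,0,0,0],[0,0,0,0.7,0,0,0],[0,0,0,0.8,0,0,0],[0,0,0,0.9,0,0,0],[0,0,0,0.9,0,0,0],[0,0,0,0.9,0,0,0]],
])

```text
t: 7.2
eef_pos: [0.5199, -0.1203, 0.0817]
tcp_rot: [-3.142, 0.0, 1.845]
force: [-1.3, 0.4, 2.0]
gripper_width: 0.0193
grip_force: 50.5
```

Emit:
servo_tool([
  [[0,0,0,0.1,0,0,0],[0,0,0,0.1,0,0,0],[0,0,0,0.1,0,0,0]],
])

```text
t: 7.58
eef_pos: [0.5201, -0.1203, 0.0817]
tcp_rot: [-3.141, -0.0, 1.845]
force: [-3.1, 1.8, 7.9]
gripper_width: 0.0195
grip_force: 51.3
```

Run:
```python
from h import *
c,W,ok=masks("side"); h=W[ok&(W[...,1]<.05)&(W[...,2]>.068)]
print(np.percentile(h[:,2],[2,50,98]).round(4))
cv2.imwrite("pics/s3.png",cv2.resize(c["image"][200:380,260:480,::-1],None,fx=3,fy=3))
```

```text
[0.0803 0.1079 0.1297]
```

View pics/s3.png

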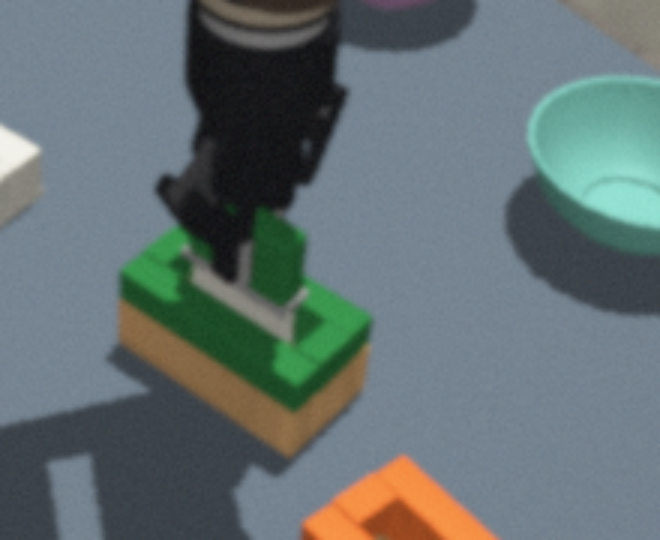

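The spreader stands in the slot, its handle near (270,255) in the crop and the blade sunk below the rim. I'll check the height more carefully before releasing.

Run:
```python
from h import *
c,W,ok=masks("side")
hsv=cv2.cvtColor(c["image"],cv2.COLOR_RGB2HSV)
for u in range(326,366,3):
    v=[v for v in range(255,320) if W[v,u,2]>.063 and abs(W[v,u,1]+.12)<.07]
    print(u,[(int(W[x,u,2]*1000),'g' if ok[x,u] else ('w' if hsv[x,u,2]>110 else 'k')) for x in v][::3])
```

```text
326 [(185, 'k'), (181, 'k'), (175, 'k'), (178, 'k'), (174, 'k'), (166, 'k'), (158, 'k'), (147, 'k'), (87, 'g'), (81, 'g'), (79, 'k')]
329 [(182, 'k'), (177, 'k'), (169, 'k'), (170, 'k'), (170, 'k'), (163, 'k'), (156, 'k'), (151, 'k'), (144, 'k'), (90, 'g'), (84, 'g'), (77, 'k')]
332 [(183, 'k'), (166, 'k'), (149, 'k'), (146, 'k'), (134, 'k'), (132, 'k'), (152, 'k'), (143, 'k'), (136, 'k'), (129, 'k'), (101, 'k'), (93, 'k'), (73, 'k')]
335 [(181, 'k'), (174, 'k'), (150, 'k'), (149, 'k'), (144, 'k'), (129, 'k'), (134, 'k'), (140, 'k'), (133, 'k'), (130, 'k'), (109, 'k'), (102, 'k'), (95, 'k'), (72, 'k')]
338 [(177, 'k'), (173, 'k'), (161, 'k'), (149, 'k'), (148, 'k'), (142, 'g'), (137, 'k'), (130, 'k'), (117, 'k'), (110, 'k'), (102, 'k'), (96, 'k'), (88, 'k'), (80, 'k')]
341 [(174, 'k'), (169, 'k'), (161, 'k'), (150, 'k'), (150, 'k'), (145, 'k'), (134, 'k'), (129, 'k'), (123, 'k'), (113, 'k'), (106, 'k'), (100, 'k'), (90, 'k'), (87, 'k'), (76, 'k')]
344 [(175, 'k'), (170, 'k'), (164, 'k'), (159, 'k'), (150, 'k'), (139, 'k'), (130, 'k'), (120, 'g'), (115, 'g'), (111, 'k'), (104, 'g'), (
[... 328 characters left out ...]
2, 'g'), (121, 'g'), (117, 'g'), (112, 'g'), (104, 'g'), (100, 'g'), (93, 'g'), (84, 'g'), (79, 'k'), (76, 'w')]
353 [(149, 'k'), (148, 'k'), (141, 'k'), (135, 'k'), (129, 'k'), (117, 'k'), (121, 'g'), (120, 'g'), (120, 'g'), (121, 'g'), (115, 'g'), (108, 'g'), (100, 'g'), (96, 'g'), (89, 'g'), (84, 'g'), (78, 'k')]
356 [(157, 'k'), (151, 'k'), (136, 'k'), (130, 'k'), (126, 'k'), (122, 'g'), (123, 'g'), (121, 'g'), (116, 'g'), (111, 'g'), (102, 'g'), (96, 'g'), (88, 'g'), (81, 'g'), (75, 'k'), (68, 'w')]
359 [(151, 'k'), (145, 'k'), (119, 'g'), (121, 'g'), (117, 'g'), (107, 'g'), (103, 'g'), (92, 'g'), (86, 'g'), (79, 'k'), (76, 'w')]
362 [(139, 'k'), (132, 'k'), (125, 'k')]
365 [(135, 'k')]
```

The handle's top face is at 0.121 m, the same as it was standing in the rest plus about 2 mm. That means the blade is on the slot floor. Now I'll release and retreat.

Emit:
servo_tool([
  [[0,0,0,-0.1,0,0,0],[40,0,0,-0.1,0,0,0],[45,0,0,-0.1,0,0,0],[50,0,0,-0.1,0,0,0],[50,0,0,-1,0,0,0],[50,0,0,-4,0,0,0],[50,0,0,-8,0,0,0],[50,0,0,-12,0,0,0],[50,0,0,-14,0,0,0],[50,0,0,-14,0,0,0]],
])

```text
t: 8.93
eef_pos: [0.5211, -0.1207, 0.2232]
tcp_rot: [3.137, 0.004, 1.845]
force: [-0.4, -0.0, -0.4]
gripper_width: 0.043
grip_force: 0.0
```

Run:
```python
from h import *
s=ctrl.read_state();print(s["force"],s["eef_pos"],s["gripper_width"])
c,W,ok=masks("side"); h=W[ok&(W[...,1]<.05)&(W[...,2]>.075)&(W[...,2]<.14)]
print(np.percentile(h[:,2],[2,50,98]).round(4),rect(h[h[:,2]>.113]))
for z in(.08,.09,.1,.11):
    q=h[abs(h[:,2]-z)<.005]; print(z,np.median(q[:,:2]@[.962,.274]).round(4))
cv2.imwrite("pics/s4.png",cv2.resize(c["image"][130:380,180:480,::-1],None,fx=2.4,fy=2.4))
```

```text
[-0.39618471 -0.02658125 -0.36944377] [ 0.52114237 -0.12072856  0.22319756] 0.042951455420102064
[0.0808 0.1096 0.1228] (array([ 0.5162, -0.1197]), array([69.4, 22. ]), 105.5, np.float64(0.1198))
0.08 0.4554
0.09 0.4553
0.1 0.4552
0.11 0.4551
```

View pics/s4.png

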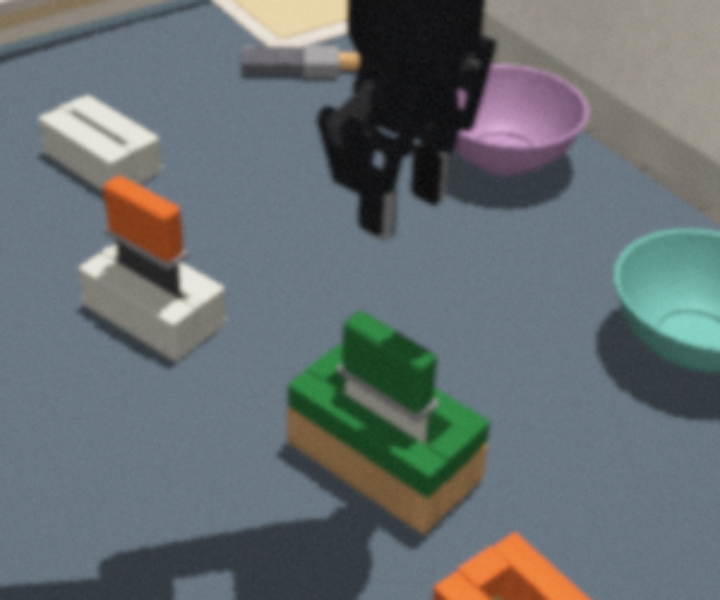

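The green spreader stands upright in the block's slot at about (390,365). The gripper is clear of it at (385,200), and the orange spreader is still in its rest at (145,220).

```bash
python3 -c "from bench import ctrl; print(ctrl.finish_job())"
```

```text
the job is handed in; nothing more can be done
None
```

The green spreader stands upright, handle up and released, with its blade at the bottom of the green block's slot; the orange spreader is still in its rest, and the job was handed in at about 9 s, with no verdict returned.

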